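Clear the brushing machine's catch tray

ROBOT

A 6-joint arm with a two-finger parallel gripper is mounted at the origin on the work surface. World frame = base frame: x ahead of the robot, y to its left, z up, the work surface at z = 0. Lengths are in m, angles in rad, forces in N, time in s.
With the tool pointing down it reaches from about 0.3 to 0.825 m from the base axis. Payload 5.4 kg.
Tool frame: the origin (TCP) lies on the centre line of the jaws, within the pads' length; the fingertips stand 14 mm ahead of it and the grasp point (between the pads) lies 5 mm behind it; z points along the fingers, y is the line along which they close (so a half turn about z gives the same grasp; the last joint's range is limited). The gripper opens to 92 mm and grips with 3 to 60 N. Pads are 20 mm wide; open, the fingers measure 128 mm over their backs; the gripper's body (75 mm by 189 mm) begins 69 mm behind the grasp point.
Start: joints at [-1.438, 0.158, 1.597, -0, 1.386, -0.21], TCP at [0.193, -0.542, 0.229] pointing down, gripper open.
Joint ranges: [-2.91, 2.91], [-0.94, 2.29], [0.18, 2.7], [-1.29, 4.43], [0.17, 2.64], [-3, 3]. Speed limits (rad/s): [2.57, 2.57, 3.14, 3.14, 3.14, 3.14].

INTERFACE

Orientations are given as a rotation vector (axis times angle).
In Python, from bench import arm gives the robot as it stands.
- The arm moves only by the tool move_arm, never from a script. Its argument "plan" is a list of rows, each a list of 3 entries, a list of its own where there are three numbers: the shift along the tool's x, y, z in m, then the turn, a rotation vector about the tool's x, y, z in degrees, then the finger opening in m, from 0 to 0.0919. In form: [[[tx, ty, tz], [ax, ay, az], jaw], ...]. A call has 1 to 20 rows; each row is the pose to reach, as a shift and turn from the pose commanded when the call began, along the tool's axes at that moment; what a row does not reach only later rows make up. A row lasts 1/10 s, in which the tool goes at most 50 mm and 8.59 degrees, less where a joint would pass 70% of its speed; a pose out of reach is approached as far as the arm can. A call with a gripper value outside its range is refused whole. The fingers move at their own pace and stop on an object; the grip force is fixed at half the most. Time passes only in rows, so rows that repeat a pose let the fingers close. It gives the time, the measured TCP pose, the force, the opening and the grip force at its end, in the units of the state.
- arm.read_state(): the state, without advancing time (a new reading comes with each control period).
- arm.capture(name): name is "side" or "top" or "wrist"; returns the picture (480x640x3 uint8, blue, green, red); there is no depth.
- arm.camera_params(name): a dict with "K" (3x3 intrinsics, pixels), "R" (3x3) and "t" (3): a world point X has camera coordinates R X + t. Camera axes: x right, y down, z forward; pixel columns grow to the right and rows downward; lengths in m; the calibration is good to about 2 mm. A picture is of the moment at which its call begins: read the wrist's pose just before it. camera_params takes no time and is no camera call; for the wrist camera it gives the pose at the moment of the call.
- arm.sign_off(): hands the job in; it is judged then, once.
The state is a dict: "t": time; "joint_positions": joint angles; "dq": joint speeds; "joint_torque": joint torques, N m; "position": TCP position; "tool_rot": TCP orientation; "force": force on the tool from outside, world axes, zero at the start; "ft_torque": the same for the moment, N m; "finger_gap": opening from 0.0 (shut) to 1.0 (fully open); "gripper_force": force on a finger pad.
Only numpy, scipy, OpenCV 4.12 (cv2) and the standard library are available. Lean on these libraries where they do the work, as an engineer would, in place of code of your own. Each camera call takes 0.05 s, during which the arm holds its last target. There are 200 camera calls.

TASK

Two small round cheeses have come down the brushing machine's chute into its catch tray. Put both into the low open tote, lying flat side by side on its floor; set them down gently, do not drop them. Leave the square cheese where it is in the tray, it belongs to another order.

Things in the scene. Friction and masses are not known exactly. Their poses are not given: they have to be found in the camera images.
- wheel_a: small round cheese, firm peach-coloured disc, 60 mm diameter, 36 mm high, about 0.11 kg, flat in the aluminium catch tray at the foot of the machine's chute (tray floor 4 mm, wall tops 30 mm above the table). Its centre is 65 mm or more from the walls and 105 mm from the other cheeses' centres: grasp it across the diameter at any yaw. Origin: centre of its underside; z up, its axis.
- wheel_b: small round cheese, firm peach-coloured disc, 60 mm diameter, 36 mm high, about 0.11 kg, flat in the aluminium catch tray at the foot of the machine's chute (tray floor 4 mm, wall tops 30 mm above the table). Its centre is 65 mm or more from the walls and 105 mm from the other cheeses' centres: grasp it across the diameter at any yaw. Origin: centre of its underside; z up, its axis.
- square_cheese: the square cheese that stays in the same tray: a block 58 x 58 mm, 36 mm high, same rind as the round ones. Origin at the centre of its underside, x and y along its sides, z up.
- tote: low open grey plastic tote, fixed, empty; outside 300 mm long (its x), 200 mm wide (its y), 65 mm high, walls and floor 5 mm thick, a 12 mm grip ledge on each end. Origin at the centre of its underside, at table height, z up; inner floor 5 mm above it. Two cheeses 130 mm apart along its length leave room for open fingers.

How it is judged:
At the end, for the whole second after the job is handed in: Both round cheeses lie still and flat (within 0.2 rad, either face up), axes within 130 mm lengthwise and 80 mm crosswise of the tote's middle, origins under 45 mm above its underside, axes over 55 mm apart (not stacked); the square cheese is within 30 mm of its start (x of wheel_a in the frame of tote between -0.13 and 0.13 m and y of wheel_a in the frame of tote between -0.08 and 0.08 m and z of each of wheel_a, wheel_b in the frame of tote below 0.045 m and angle between the z axis of each of wheel_a, wheel_b and the z axis of tote, either way round below 0.2 rad and linear speed of each of wheel_a, wheel_b below 0.02 m/s and x of wheel_b in the frame of tote between -0.13 and 0.13 m and y of wheel_b in the frame of tote between -0.08 and 0.08 m and horizontal distance between wheel_a and wheel_b above 0.055 m and distance of square_cheese from where it was at the start of the episode below 0.03 m); the robot touches nothing.
It fails at once if the square cheese is moved more than 30 mm (distance of square_cheese from where it was at the start of the episode above 0.03 m).
It fails at once if wheel_a is dropped or thrown: out of the fingers and faster than 0.8 m/s, a free fall of about 33 mm (contact force between the fingers and wheel_a below 0.05 N and linear speed of wheel_a above 0.8 m/s).
It fails at once if wheel_b is dropped or thrown: out of the fingers and faster than 0.8 m/s, a free fall of about 33 mm (contact force between the fingers and wheel_b below 0.05 N and linear speed of wheel_b above 0.8 m/s).
It also fails if it takes over 58 s, if anything falls off the work surface, if the arm or the gripper's body presses on something with over 40 N, if the wrist force passes 120 N, or if a joint passes its speed limit or range.

## Working session

There is one attempt and no reset: what is moved stays moved. The work goes in short steps, Python scripts to look and compute and a tool call to move; the robot and the scene stay as the last step left them, time stands still between calls to the robot, and variables do not carry over. Pictures are saved under pics/ and viewed, at most 10 in all, crops included, and the job is handed in when it is done.

Besides the shell and the picture viewer there is one more tool, called after "Request:" as name(argument=value, ...), one argument or row to a line, values as JSON. move_arm: Moves the arm, as the interface text tells. Its arguments: {"type":"object","properties":{"plan":{"type":"array"}},"required":["plan"]}

```bash
mkdir -p pics
python3 - <<'E'
from bench import arm
import cv2,numpy as np
s=arm.read_state();print(s['t'],s['position'],s['tool_rot'],s['finger_gap'])
for n in('top','side'):
    cv2.imwrite(f'pics/{n}0.png',arm.capture(n));p=arm.camera_params(n);print(n,p['K'],p['R'],p['t'])
E
```

```text
0.0 [ 0.19316676 -0.54095714  0.22763732] [-3.09375222e+00 -5.35479609e-01 -1.26227412e-04] 1.0007175040473963
top [[614.01540903   0.         316.67714459]
 [  0.         614.01540903 236.1873157 ]
 [  0.           0.           1.        ]] [[ 0.01060393 -0.9994117  -0.03261597]
 [-0.99151735 -0.00628339 -0.12982241]
 [ 0.1295411   0.03371593 -0.99100068]] [-0.01044045  0.53807964  1.00303523]
side [[550.83829903   0.         323.45727805]
 [  0.         550.83829903 245.65249467]
 [  0.           0.           1.        ]] [[ 0.94805589 -0.3180864   0.00332794]
 [-0.14886172 -0.4528791  -0.87905672]
 [ 0.28112314  0.83289949 -0.47670558]] [-0.53813885  0.11361219  0.72421249]
```

View pics/top0.png

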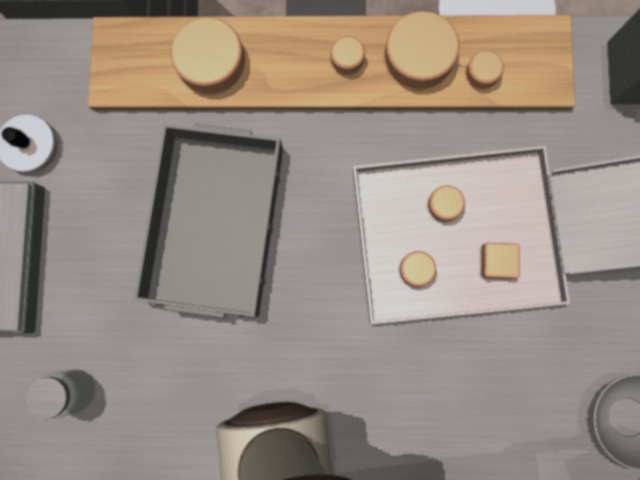

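View pics/side0.png

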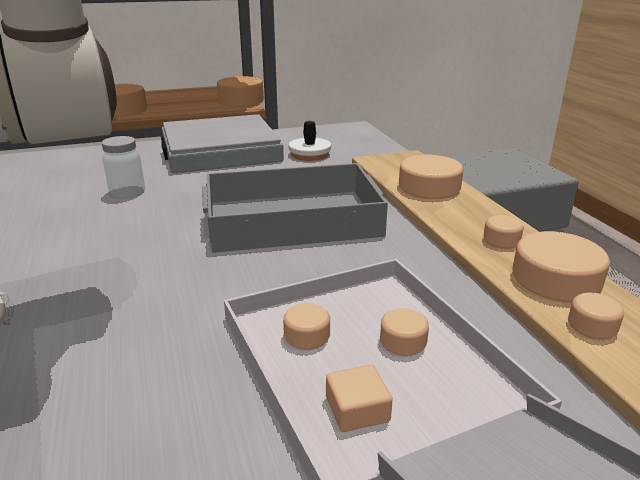

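The top view shows round cheeses at about (447,203) and (418,269), and the square one at (501,261). The tote rim corners are near (166,128), (282,140), (258,316) and (139,298). The side view agrees: everything lies flat and the tote is empty.

```bash
cat > h.py <<'E'
import numpy as np,cv2
from scipy.spatial.transform import Rotation as Rn
from scipy.optimize import fsolve
def proj(P,c):
    X=np.asarray(P)@c['R'].T+c['t'];u=X@c['K'].T;return u[:,:2]/u[:,2:]
def back(uv,z,c):
    d=c['R'].T@np.linalg.solve(c['K'],[*uv,1]);o=-c['R'].T@c['t'];return o+d*(z-o[2])/d[2]
def cen(p):
    m=cv2.moments(p);return np.array([m['m10'],m['m01']])/m['m00']
def blobs(im,amin,amax):
    h=cv2.cvtColor(im,cv2.COLOR_BGR2HSV)
    m=cv2.inRange(h,(5,80,60),(25,255,255))
    cs,_=cv2.findContours(m,cv2.RETR_EXTERNAL,cv2.CHAIN_APPROX_NONE)
    return [k for k in cs if amin<cv2.contourArea(k)<amax]
def cyl(xy,z0,c,r=.03,h=.036):
    a=np.linspace(0,2*np.pi,60);P=[[xy[0]+r*np.cos(t),xy[1]+r*np.sin(t),z] for t in a for z in(z0,z0+h)]
    return cv2.convexHull(proj(P,c).astype(np.float32))
def locate(k,z0,c):
    t=cen(k);g=back(t,z0+.03,c)[:2]
    return fsolve(lambda q:cen(cyl(q,z0,c))-t,g,epsfcn=1e-4)
def totool(dw,s):   # world shift -> tool axes
    return Rn.from_rotvec(s['tool_rot']).inv().apply(dw)
E
python3 - <<'E'
from h import *
from bench import arm
np.set_printoptions(precision=4,suppress=True)
for n in('top','side'):
    c=arm.camera_params(n);im=cv2.imread(f'pics/{n}0.png')
    for k in blobs(im,500,6000):
        q=locate(k,.004,c);print(n,cen(k),cv2.contourArea(k),'model',cv2.contourArea(cyl(q,.004,c)),q)
c=arm.camera_params('top')
C=np.array([back(p,.065,c) for p in[(166,128),(282,140),(258,316),(139,298)]])
print(C,C.mean(0),[np.linalg.norm(C[i]-C[i-1]) for i in range(4)])
s=arm.read_state();print(Rn.from_rotvec(s['tool_rot']).as_matrix(),s['position'])
E
```

```text
top [417.4606 268.9369] 927.0 model 1108.1422303365543 [ 0.4848 -0.1759]
top [500.08   260.5932] 1196.0 model 1213.2464518102352 [ 0.5002 -0.3145]
top [446.094  203.2537] 923.5 model 1144.395671081962 [ 0.5977 -0.2259]
side [358.0029 397.6393] 3263.5 model 3164.825119122863 [ 0.5008 -0.3153]
side [403.7901 331.7289] 1790.5 model 2210.079035397619 [ 0.5981 -0.2263]
side [306.4686 325.9498] 1715.5 model 2122.849094527308 [ 0.4855 -0.1765]
side [186.1275 102.7605] 5322.5 model 306.9518718320178 [0.4657 1.0313]
[[0.7174 0.2504 0.065 ]
 [0.6967 0.0531 0.065 ]
 [0.4033 0.0867 0.065 ]
 [0.4305 0.2827 0.065 ]] [0.562  0.1682 0.065 ] [np.float64(0.2887520963424263), np.float64(0.19842464784095856), np.float64(0.29525964185728437), np.float64(0.1978012198152649)]
[[ 0.9418  0.3361 -0.0002]
 [ 0.3361 -0.9418  0.0016]
 [ 0.0003 -0.0016 -1.    ]] [ 0.1932 -0.541   0.2277]h.py:20: RuntimeWarning: The iteration is not making good progress, as measured by the 
 improvement from the last ten iterations.
  return fsolve(lambda q:cen(cyl(q,z0,c))-t,g,epsfcn=1e-4)
```

Both cameras agree to within 1 mm: wheels at (0.485, -0.176) and (0.598, -0.226), square cheese at (0.500, -0.315). The tote's centre is about (0.562, 0.168), with its long axis at -6.6°. The current yaw suits both the grasps and the tote, so I'll keep it.

Request:
move_arm(
  plan=[
    [[0.3975,-0.2455,0.128],[0,0,0],0.0919],
    [[0.3975,-0.2455,0.128],[0,0,0],0.0919],
    [[0.3975,-0.2455,0.128],[0,0,0],0.0919],
    [[0.3975,-0.2455,0.128],[0,0,0],0.0919],
    [[0.3975,-0.2455,0.128],[0,0,0],0.0919],
    [[0.3975,-0.2455,0.128],[0,0,0],0.0919],
    [[0.3975,-0.2455,0.128],[0,0,0],0.0919],
    [[0.3975,-0.2455,0.128],[0,0,0],0.0919],
    [[0.3975,-0.2455,0.128],[0,0,0],0.0919],
    [[0.3975,-0.2455,0.128],[0,0,0],0.0919],
    [[0.3975,-0.2455,0.128],[0,0,0],0.0919],
    [[0.3975,-0.2455,0.128],[0,0,0],0.0919],
    [[0.3975,-0.2455,0.128],[0,0,0],0.0919],
    [[0.3975,-0.2455,0.128],[0,0,0],0.0919],
    [[0.3975,-0.2455,0.128],[0,0,0],0.0919],
  ],
)

```text
t: 1.6
position: [0.4848, -0.1778, 0.101]
tool_rot: [3.095, 0.533, 0.001]
force: [0.7, 0.2, -0.1]
finger_gap: 0.999
gripper_force: 0.0
```

Run:
```python
from h import *
from bench import arm
np.set_printoptions(precision=4,suppress=True)
s=arm.read_state();print(s['t'],s['position'],s['joint_positions'],s['force'])
c=arm.camera_params('wrist');im=arm.capture('wrist');cv2.imwrite('pics/w1.png',im)
for k in blobs(im,1500,90000):
    print(cv2.boundingRect(k),locate(k,.004,c))
t=np.array([.4851,-.1762,.022]);print(totool(t-s['position'],s))
print(Rn.from_rotvec(s['tool_rot']).as_matrix())
```

```text
1.6 [ 0.4848 -0.1778  0.101 ] [-0.5857  0.1469  1.8777 -0.0001  1.1163  0.6441] [ 0.6797  0.1603 -0.1017]
(459, 241, 127, 109) [ 0.5045 -0.3136]
(267, 204, 95, 97) [ 0.4854 -0.1764]
(403, 48, 115, 112) [ 0.5962 -0.2253]
[ 0.0008 -0.0014  0.079 ]
[[ 0.9424  0.3345  0.0005]
 [ 0.3345 -0.9424 -0.0005]
 [ 0.0003  0.0006 -1.    ]]
```

View pics/w1.png

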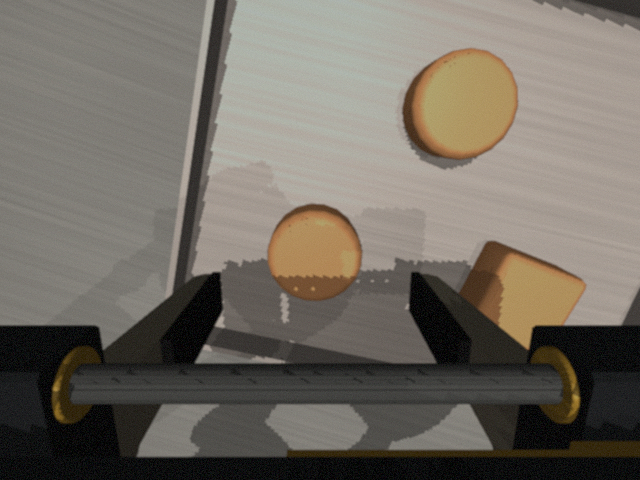

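The wrist view shows the first wheel at (315,252), centred between the fingers. The second is at (463,105), and the square cheese is clear at (525,300). Next: descend, close, lift.

Request:
move_arm(
  plan=[
    [[0.001,-0.0015,0.03],[0,0,0],0.0919],
    [[0.001,-0.0015,0.055],[0,0,0],0.0919],
    [[0.001,-0.0015,0.07],[0,0,0],0.0919],
    [[0.001,-0.0015,0.079],[0,0,0],0.0919],
    [[0.001,-0.0015,0.079],[0,0,0],0.0919],
    [[0.001,-0.0015,0.079],[0,0,0],0.04],
    [[0.001,-0.0015,0.079],[0,0,0],0.04],
    [[0.001,-0.0015,0.079],[0,0,0],0.04],
    [[0.001,-0.0015,0.079],[0,0,0],0.04],
    [[0.001,-0.0015,0.079],[0,0,0],0.04],
    [[0.001,-0.0015,0.079],[0,0,0],0.04],
    [[0.001,-0.0015,0.079],[0,0,0],0.04],
    [[0.001,-0.0015,0.06],[0,0,0],0.04],
    [[0.001,-0.0015,0.03],[0,0,0],0.04],
    [[0.001,-0.0015,-0.01],[0,0,0],0.04],
    [[0.001,-0.0015,-0.05],[0,0,0],0.04],
    [[0.001,-0.0015,-0.05],[0,0,0],0.04],
    [[0.001,-0.0015,-0.05],[0,0,0],0.04],
  ],
)

```text
t: 3.45
position: [0.4855, -0.1749, 0.1506]
tool_rot: [3.095, 0.536, 0.001]
force: [-0.1, 0.2, -2.7]
finger_gap: 0.645
gripper_force: 30.0
```

Run:
```python
from h import *
from bench import arm
np.set_printoptions(precision=4,suppress=True)
s=arm.read_state();print(s['t'],s['position'],s['finger_gap']*.0919,s['gripper_force'],s['force'])
C=np.array([.562,.168]);u=np.array([.9935,-.114])
for g in(C-.065*u,C+.065*u):
    for z in(.15,.03,.025):print(g,z,totool(np.array([*g,z])-s['position'],s))
```

```text
3.45 [ 0.4855 -0.1749  0.1506] 0.05923253412812466 29.999596083071083 [-0.1405  0.1974 -2.655 ]
[0.4974 0.1754] 0.15 [ 0.1289 -0.3259  0.0005]
[0.4974 0.1754] 0.03 [ 0.1289 -0.3259  0.1205]
[0.4974 0.1754] 0.025 [ 0.1289 -0.3259  0.1255]
[0.6266 0.1606] 0.15 [ 0.2456 -0.2685  0.0006]
[0.6266 0.1606] 0.03 [ 0.2456 -0.2686  0.1206]
[0.6266 0.1606] 0.025 [ 0.2456 -0.2686  0.1256]
```

Gripped at 59 mm. I'll carry it to the near half of the tote and lower it in steps.

Request:
move_arm(
  plan=[
    [[0.129,-0.326,0],[0,0,0],0.04],
    [[0.129,-0.326,0],[0,0,0],0.04],
    [[0.129,-0.326,0],[0,0,0],0.04],
    [[0.129,-0.326,0],[0,0,0],0.04],
    [[0.129,-0.326,0],[0,0,0],0.04],
    [[0.129,-0.326,0],[0,0,0],0.04],
    [[0.129,-0.326,0],[0,0,0],0.04],
    [[0.129,-0.326,0],[0,0,0],0.04],
    [[0.129,-0.326,0],[0,0,0],0.04],
    [[0.129,-0.326,0],[0,0,0],0.04],
    [[0.129,-0.326,0],[0,0,0],0.04],
    [[0.129,-0.326,0.03],[0,0,0],0.04],
    [[0.129,-0.326,0.06],[0,0,0],0.04],
    [[0.129,-0.326,0.085],[0,0,0],0.04],
    [[0.129,-0.326,0.1],[0,0,0],0.04],
    [[0.129,-0.326,0.1],[0,0,0],0.04],
    [[0.129,-0.326,0.1],[0,0,0],0.04],
  ],
)

```text
t: 5.15
position: [0.4978, 0.1746, 0.0509]
tool_rot: [3.096, 0.533, 0.0]
force: [1.0, -0.5, -0.9]
finger_gap: 0.644
gripper_force: 30.0
```

Run:
```python
from h import *
from bench import arm
s=arm.read_state();print(s['t'],s['position'],s['force'],s['finger_gap'])
a=cv2.resize(arm.capture('side')[120:300,150:420],None,fx=2,fy=2);b=cv2.resize(arm.capture('top')[100:340,100:320],(330,360))
cv2.imwrite('pics/p1.png',cv2.hconcat([cv2.resize(a,(460,360)),b]))
```

```text
5.15 [0.49777935 0.17459125 0.0509066 ] [ 1.02342193 -0.5327544  -0.9256176 ] 0.6444951853895
```

View pics/p1.png

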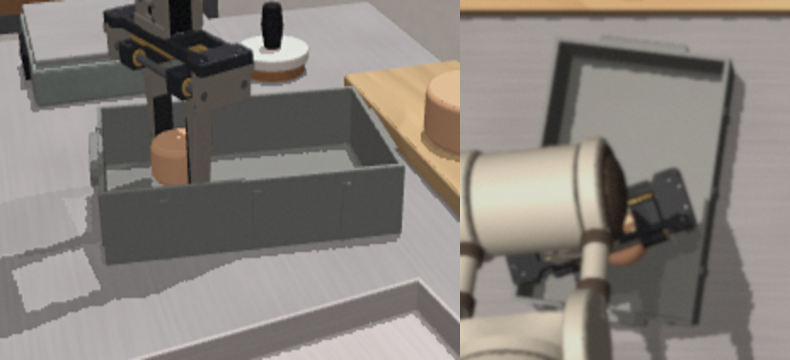

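The picture shows the wheel held inside the tote at about (170,158), with the fingers clear of every wall. Lower it gently, release and lift.

Request:
move_arm(
  plan=[
    [[0,0,0.01],[0,0,0],0.04],
    [[0,0,0.018],[0,0,0],0.04],
    [[0,0,0.023],[0,0,0],0.04],
    [[0,0,0.026],[0,0,0],0.04],
    [[0,0,0.0265],[0,0,0],0.04],
    [[0,0,0.0265],[0,0,0],0.04],
  ],
)

```text
t: 5.85
position: [0.4975, 0.1755, 0.0241]
tool_rot: [-3.096, -0.536, -0.0]
force: [0.1, 0.5, -1.0]
finger_gap: 0.638
gripper_force: 30.0
```

Request:
move_arm(
  plan=[
    [[0,0,0.0005],[0,0,0],0.065],
    [[0,0,0.0005],[0,0,0],0.065],
    [[0,0,0.0005],[0,0,0],0.08],
    [[0,0,0.0005],[0,0,0],0.085],
    [[0,0,0.0005],[0,0,0],0.085],
    [[0,0,-0.03],[0,0,0],0.085],
    [[0,0,-0.075],[0,0,0],0.085],
    [[0,0,-0.125],[0,0,0],0.085],
    [[0,0,-0.125],[0,0,0],0.0919],
  ],
)

```text
t: 6.75
position: [0.5026, 0.1761, 0.157]
tool_rot: [3.095, 0.536, 0.023]
force: [-0.3, 0.0, 0.8]
finger_gap: 0.984
gripper_force: 0.0
```

Run:
```python
from h import *
from bench import arm
np.set_printoptions(precision=4,suppress=True)
s=arm.read_state();print(s['t'],s['position'],s['force'],s['finger_gap'])
for z in(.15,.1,.022):print(totool(np.array([.5977,-.226,z])-s['position'],s))
c=arm.camera_params('side');im=arm.capture('side')
for k in blobs(im,700,4000):
    q=cen(k);z=.005 if q[1]<260 else .004;print(q,cv2.contourArea(k),locate(k,z,c))
```

```text
6.75 [0.5026 0.1761 0.157 ] [-0.3042  0.0378  0.8353] 0.9837834270705166
[-0.0458  0.4106  0.0077]
[-0.0465  0.4105  0.0577]
[-0.0476  0.4102  0.1357]
[358.0029 397.6393] 3263.5 [ 0.5008 -0.3153]
[403.8009 331.7648] 1787.5 [ 0.5981 -0.2264]
```

Request:
move_arm(
  plan=[
    [[-0.0405,0.412,0],[0,0,0],0.0919],
    [[-0.0405,0.412,0],[0,0,0],0.0919],
    [[-0.0405,0.412,0],[0,0,0],0.0919],
    [[-0.0405,0.412,0],[0,0,0],0.0919],
    [[-0.0405,0.412,0],[0,0,0],0.0919],
    [[-0.0405,0.412,0],[0,0,0],0.0919],
    [[-0.0405,0.412,0],[0,0,0],0.0919],
    [[-0.0405,0.412,0],[0,0,0],0.0919],
    [[-0.0405,0.412,0],[0,0,0],0.0919],
    [[-0.0405,0.412,0],[0,0,0],0.0919],
    [[-0.0405,0.412,0.03],[0,0,0],0.0919],
    [[-0.0405,0.412,0.049],[0,0,0],0.0919],
    [[-0.0405,0.412,0.049],[0,0,0],0.0919],
    [[-0.0405,0.412,0.049],[0,0,0],0.0919],
    [[-0.0405,0.412,0.049],[0,0,0],0.0919],
  ],
)

```text
t: 8.3
position: [0.5986, -0.2257, 0.1015]
tool_rot: [3.094, 0.537, 0.002]
force: [0.0, -0.7, 0.9]
finger_gap: 0.999
gripper_force: 0.0
```

Run:
```python
from h import *
from bench import arm
np.set_printoptions(precision=4,suppress=True)
s=arm.read_state();print(s['t'],s['position'],s['force'],s['finger_gap'])
print(totool(np.array([.5977,-.226,.022])-s['position'],s))
c=arm.camera_params('wrist');im=arm.capture('wrist')
for k in blobs(im,1500,90000): print(cv2.boundingRect(k),locate(k,.004,c))
c=arm.camera_params('top');im=arm.capture('top');cv2.imwrite('pics/t2.png',im)
for k in blobs(im,500,2000): print(cen(k),locate(k,.005,c))
```

```text
8.3 [ 0.5986 -0.2257  0.1015] [ 0.0046 -0.7001  0.9021] 0.9990802726027
[-0.001  -0.0001  0.0795]
(336, 403, 105, 49) [ 0.4895 -0.3186]
(270, 207, 94, 97) [ 0.598  -0.2262]
(490, 0, 150, 66) [ 0.7735 -0.3218]
[209.8846 260.6039] [0.4962 0.1762]
```

View pics/t2.png

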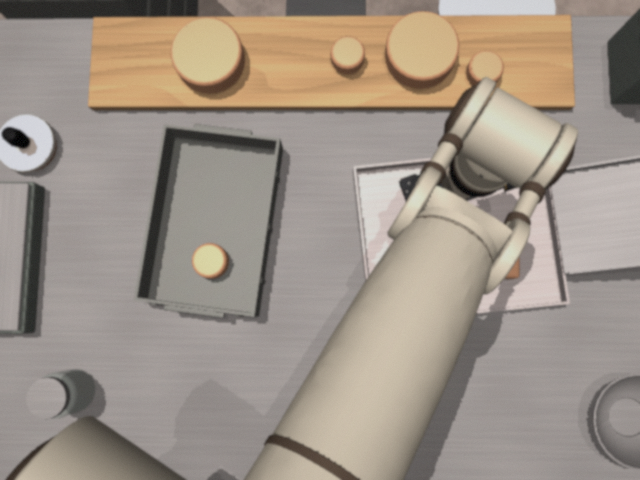

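The first wheel lies flat in the tote at pixel (210,261), world (0.496, 0.176), as planned. The second is centred under the gripper.

Request:
move_arm(
  plan=[
    [[-0.0005,0,0.03],[0,0,0],0.0919],
    [[-0.0005,0,0.055],[0,0,0],0.0919],
    [[-0.0005,0,0.07],[0,0,0],0.0919],
    [[-0.0005,0,0.079],[0,0,0],0.0919],
    [[-0.0005,0,0.079],[0,0,0],0.0919],
    [[-0.0005,0,0.079],[0,0,0],0.04],
    [[-0.0005,0,0.079],[0,0,0],0.04],
    [[-0.0005,0,0.079],[0,0,0],0.04],
    [[-0.0005,0,0.079],[0,0,0],0.04],
    [[-0.0005,0,0.079],[0,0,0],0.04],
    [[-0.0005,0,0.079],[0,0,0],0.04],
    [[-0.0005,0,0.079],[0,0,0],0.04],
    [[-0.0005,0,0.06],[0,0,0],0.04],
    [[-0.0005,0,0.03],[0,0,0],0.04],
    [[-0.0005,0,-0.01],[0,0,0],0.04],
    [[-0.0005,0,-0.05],[0,0,0],0.04],
    [[-0.0005,0,-0.05],[0,0,0],0.04],
    [[-0.0005,0,-0.05],[0,0,0],0.04],
    [[-0.0005,0,-0.05],[0,0,0],0.04],
  ],
)

```text
t: 10.3
position: [0.5961, -0.2256, 0.1478]
tool_rot: [-3.093, -0.535, 0.005]
force: [-0.7, 0.7, -2.0]
finger_gap: 0.643
gripper_force: 30.0
```

Run:
```python
from h import *
from bench import arm
np.set_printoptions(precision=4,suppress=True)
s=arm.read_state();print(s['t'],s['position'],s['finger_gap']*.0919,s['gripper_force'],s['force'])
for z in(.05,.025):print(totool(np.array([.6266,.1606,z])-s['position'],s))
```

```text
10.3 [ 0.5961 -0.2256  0.1478] 0.05905297807662907 29.999819045187905 [-0.6787  0.6675 -1.9655]
[ 0.1588 -0.3532  0.0985]
[ 0.1589 -0.3531  0.1235]
```

Request:
move_arm(
  plan=[
    [[0.158,-0.354,0],[0,0,0],0.04],
    [[0.158,-0.354,0],[0,0,0],0.04],
    [[0.158,-0.354,0],[0,0,0],0.04],
    [[0.158,-0.354,0],[0,0,0],0.04],
    [[0.158,-0.354,0],[0,0,0],0.04],
    [[0.158,-0.354,0],[0,0,0],0.04],
    [[0.158,-0.354,0],[0,0,0],0.04],
    [[0.158,-0.354,0],[0,0,0],0.04],
    [[0.158,-0.354,0],[0,0,0],0.04],
    [[0.158,-0.354,0],[0,0,0],0.04],
    [[0.158,-0.354,0],[0,0,0],0.04],
    [[0.158,-0.354,0.03],[0,0,0],0.04],
    [[0.158,-0.354,0.06],[0,0,0],0.04],
    [[0.158,-0.354,0.085],[0,0,0],0.04],
    [[0.158,-0.354,0.1],[0,0,0],0.04],
    [[0.158,-0.354,0.1],[0,0,0],0.04],
    [[0.158,-0.354,0.1],[0,0,0],0.04],
  ],
)

```text
t: 12.0
position: [0.6278, 0.1595, 0.0509]
tool_rot: [3.096, 0.534, 0.001]
force: [0.1, -0.0, -0.8]
finger_gap: 0.643
gripper_force: 30.0
```

Request:
move_arm(
  plan=[
    [[0,0,0.01],[0,0,0],0.04],
    [[0,0,0.018],[0,0,0],0.04],
    [[0,0,0.023],[0,0,0],0.04],
    [[0,0,0.026],[0,0,0],0.04],
    [[0,0,0.0265],[0,0,0],0.04],
    [[0,0,0.0265],[0,0,0],0.04],
  ],
)

```text
t: 12.6
position: [0.6272, 0.1602, 0.0237]
tool_rot: [3.096, 0.536, 0.0]
force: [-0.0, -0.1, -0.6]
finger_gap: 0.646
gripper_force: 30.0
```

Request:
move_arm(
  plan=[
    [[0,0,0.0005],[0,0,0],0.065],
    [[0,0,0.0005],[0,0,0],0.065],
    [[0,0,0.0005],[0,0,0],0.08],
    [[0,0,0.0005],[0,0,0],0.085],
    [[0,0,0.0005],[0,0,0],0.085],
    [[0,0,-0.03],[0,0,0],0.085],
    [[0,0,-0.075],[0,0,0],0.085],
    [[0,0,-0.125],[0,0,0],0.085],
    [[0,0.05,-0.15],[0,0,0],0.0919],
    [[0,0.3,-0.15],[0,0,0],0.0919],
    [[0,0.3,-0.15],[0,0,0],0.0919],
    [[0,0.3,-0.15],[0,0,0],0.0919],
    [[0,0.3,-0.15],[0,0,0],0.0919],
    [[0,0.3,-0.15],[0,0,0],0.0919],
    [[0,0.3,-0.15],[0,0,0],0.0919],
    [[0,0.3,-0.15],[0,0,0],0.0919],
    [[0,0.3,-0.15],[0,0,0],0.0919],
  ],
)

```text
t: 14.3
position: [0.7277, -0.121, 0.1734]
tool_rot: [-3.094, -0.537, 0.001]
force: [0.5, 0.3, 0.6]
finger_gap: 0.999
gripper_force: 0.0
```

Run:
```python
from h import *
from bench import arm
np.set_printoptions(precision=4,suppress=True)
s=arm.read_state();print(s['t'],s['position'],s['force'])
c=arm.camera_params('top');im=arm.capture('top');cv2.imwrite('pics/t3.png',im)
for k in blobs(im,500,2000): print(cen(k),locate(k,.005,c))
cv2.imwrite('pics/s3.png',arm.capture('side'))
```

```text
14.3 [ 0.7277 -0.121   0.1734] [0.5226 0.3071 0.6088]
[500.0627 260.5678] [ 0.5001 -0.3143]
[209.9072 260.5826] [0.4963 0.1762]
[221.0863 185.2766] [0.6274 0.1612]
[362.9314  43.2647] [ 0.8856 -0.084 ]
```

View pics/s3.png

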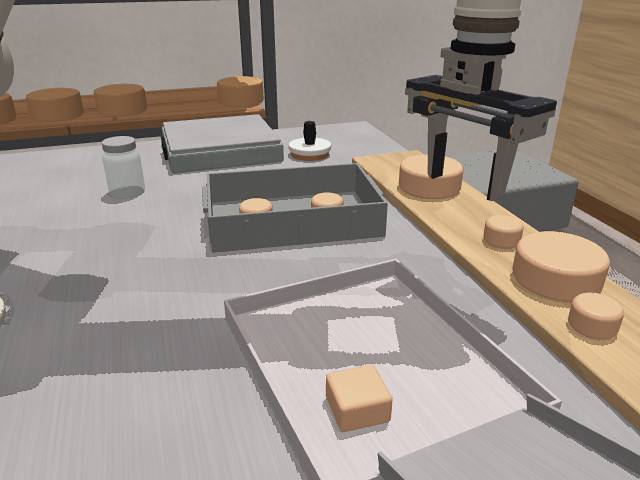

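View pics/t3.png

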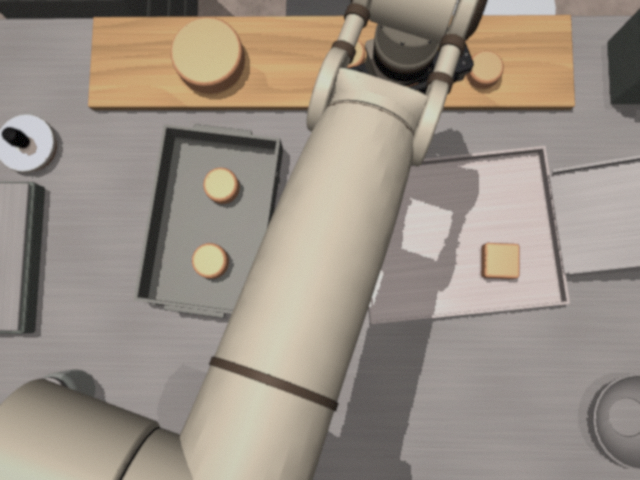

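Both wheels lie flat in the tote, at pixels (210,261) and (221,185) in the top view, 132 mm apart. The square cheese at (500,261) hasn't moved, and the gripper is in free air.

```bash
python3 -c "
from bench import arm
print(arm.sign_off())"
```

```text
the job is handed in; nothing more can be done
None
```

Both round cheeses lie flat in the tote, 132 mm apart by the camera check, and the square cheese hasn't moved; I handed the job in after about 14 s of the 58 s, and no verdict was returned.

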